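Bring the red-lidded glue pot round to the yellow arrow

TASK

On the leather bench, turn the four-armed glue-pot carousel by slowly and gently pushing one of its metal spokes with a fingertip, until the pot with the red lid stands right at the tip of the yellow arrow. Do not touch or lift any of the pots or pinch a spoke: the pots must ride round upright in their trays, and the other things on the bench stay where they are. Leave the carousel standing still.

Things in the scene. Friction and masses are not known exactly. Their poses are not given: they have to be found in the camera images.
- rotor: turning part of the carousel; origin on its vertical axis at table level, z up. Four level grey metal spokes along its +x, +y, -x, -y, from the dark hub (52 mm across, top 85 mm above table) to 115 mm from the axis. At each end a round grey tray, 72 mm across, inner 64 mm, rim 54 mm above table, centred 150 mm from the axis, holding a pot
- spoke (a point): middle of the free length of the spoke along the rotor's +x, 85 mm from the axis, 56 mm above the table; the other three are alike. Spokes are 14 mm wide, bottom edge 44 mm and top edge 68 mm above the table. The rotor turns either way without limit; friction of about 0.25 N m, plus drag (3 to 5 N here), stops it almost at once when it is no longer pushed
- stand: fixed dark stand under the rotor: a flat foot 170 mm across and 14 mm high and a post 34 mm across; nothing else is under the spokes. Origin on the axis at table level
- arrow: fixed yellow arrow on the table just outside the carousel, 20 mm high; origin on the carousel's axis at table level. It lies along its own +x axis from about 192 mm (the tip) to 265 mm from the axis, about 65 mm wide at the head, and its tip points inwards at the axis
- mark (a point): the place where the red-lidded pot's origin belongs: on the arrow's line, 150 mm from the carousel's axis, 44 mm above the table
- pot_red: loose glue pot, a white jar 58 mm across and 45 mm high with a red lid; origin: centre of its underside. It stands in one of the carousel's four trays (any of them), its origin 44 mm above the table and 150 mm from the carousel's axis. About 0.12 kg; may shift up to 3 mm inside its tray
- pot_white: loose glue pot, a white jar 58 mm across and 45 mm high with a white lid; origin: centre of its underside. It stands in one of the carousel's four trays (any of them), its origin 44 mm above the table and 150 mm from the carousel's axis. About 0.12 kg; may shift up to 3 mm inside its tray
- pot_blue: loose glue pot, a white jar 58 mm across and 45 mm high with a blue lid; origin: centre of its underside. It stands in one of the carousel's four trays (any of them), its origin 44 mm above the table and 150 mm from the carousel's axis. About 0.12 kg; may shift up to 3 mm inside its tray
- pot_black: loose glue pot, a white jar 58 mm across and 45 mm high with a black lid; origin: centre of its underside. It stands in one of the carousel's four trays (any of them), its origin 44 mm above the table and 150 mm from the carousel's axis. About 0.12 kg; may shift up to 3 mm inside its tray
- glue_bottle: loose white bottle with a blue band, 66 mm across, 130 mm high; origin: centre of its underside; leave alone
- note_block: loose yellow-green note block 75 x 75 x 30 mm; origin: centre of its underside; leave alone
- brush_glass: loose glass 68 mm across, 85 mm high, with wooden sticks standing in it up to 180 mm; origin: centre of its underside; leave alone
- hammer: loose hammer lying on the bench, handle along its -x; leave alone

How it is judged:
By the outcome, as a careful person would: the job done as asked, in the order asked, and still so for the second after the job is handed in, with the robot touching nothing.
It also fails if it takes over 48 s, if anything falls off the work surface, if the arm or the gripper's body presses on something with over 40 N, if the wrist force passes 120 N, or if a joint passes its speed limit or range.

ROBOT

A 7-joint arm with a two-finger parallel gripper is mounted at the origin on the work surface. World frame = base frame: x ahead of the robot, y to its left, z up, the work surface at z = 0. Lengths are in m, angles in rad, forces in N, time in s.
With the tool pointing down it reaches from about 0.425 to 0.925 m from the base axis. Payload 6.8 kg.
Tool frame: the origin (TCP) lies between the finger pads; the fingertips stand r.tips_ahead ahead of it and the grasp point (between the pads) lies 5 mm behind it (r.tips_ahead is the distance from the TCP to the fingertips, in m); z points along the fingers, y is the line along which they close (so a half turn about z gives the same grasp; the last joint's range is limited). The gripper opens to 85 mm and grips with 20 to 120 N. Pads are 22 mm wide; open, the fingers measure 114 mm over their backs; the gripper's body (76 mm by 85 mm) begins 54 mm behind the grasp point. The pads swing forward as they close: fully open they stand 13 mm farther back than shut.
Start: joints at [-0.108, 0.477, 0.022, 1.555, -0.011, 1.109, -0.083], TCP at [0.675, 0, 0.245] pointing down, gripper open.
Joint ranges: [-2.96, 2.96], [-0.34, 2.1], [-1.41, 1.46], [0.24, 2.44], [-1.37, 4.51], [0.17, 1.92], [-2.96, 2.96]. Speed limits (rad/s): [2.39, 2.39, 3.14, 3.14, 3.14, 3.14, 3.14].

INTERFACE

Orientations are given as a rotation vector (axis times angle).
In Python, from bench import r gives the robot as it stands.
- The arm moves only by the tool move_arm, never from a script. Its argument "rows" is one flat list of numbers, 4 for each row, row after row: the shift along the tool's x, y, z in cm, then the turn about the tool's z in degrees. In form: [tx, ty, tz, twist, tx, ty, tz, twist, ...]. A call has 1 to 10 rows; each row is the pose to reach, as a shift and turn from the pose commanded when the call began, along the tool's axes at that moment; what a row does not reach only later rows make up. A row lasts 1/8 s, in which the tool goes at most 62.5 mm and 10.7 degrees, less where a joint would pass 70% of its speed; a pose out of reach is approached as far as the arm can. A call with a gripper value outside its range is refused whole. "fingers" is the opening, from 0 (shut) to 1 (fully open), set as the call begins (left out, the last holds). The fingers move at their own pace and stop on an object; "newtons" is the grip in N (left out, the last holds). Time passes only in rows, so rows that repeat a pose let the fingers close. It gives the time, the measured TCP pose, the force, the opening and the grip force at its end, in the units of the state.
- r.get_obs(): the state, without advancing time (a new reading comes with each control period).
- r.grab_frame(name): name is "scene" or "side" or "wrist"; returns the picture (420x560x3 uint8, blue, green, red); there is no depth.
- r.camera_params(name): a dict with "fx", "fy", "cx", "cy" (pixels), "world_from_camera" (4x4, takes a point from camera to world coordinates). Camera axes: x right, y down, z forward; pixel columns grow to the right and rows downward; lengths in m; the calibration is good to about 2 mm. A picture is of the moment at which its call begins: read the wrist's pose just before it. camera_params takes no time and is no camera call; for the wrist camera it gives the pose at the moment of the call.
- r.hand_in(): hands the job in; it is judged then, once.
The state is a dict: "clock": time; "joints": joint angles; "qvel": joint speeds; "tau": joint torques, N m; "tcp_pos": TCP position; "orientation": TCP orientation; "contact_force": force on the tool from outside, world axes, zero at the start; "moment": the same for the moment, N m; "grip_width": finger opening in m; "gripper_force": force on a finger pad.
Only numpy, scipy, OpenCV 4.12 (cv2) and the standard library are available. Lean on these libraries where they do the work, as an engineer would, in place of code of your own. Each camera call takes 0.05 s, during which the arm holds its last target. There are 200 camera calls.

## Working session

There is one attempt and no reset: what is moved stays moved. The work goes in short steps, Python scripts to look and compute and a tool call to move; the robot and the scene stay as the last step left them, time stands still between calls to the robot, and variables do not carry over. Pictures are saved under pics/ and viewed, at most 10 in all, crops included, and the job is handed in when it is done.

Besides the shell and the picture viewer there is one more tool, called by a JSON object that holds its "op" and its "data". move_arm: Moves the arm, as the interface text tells. Its arguments: {"type":"object","properties":{"rows":{"type":"array"},"fingers":{"type":"number"},"newtons":{"type":"number"}},"required":["rows"]}

```bash
mkdir -p pics; python3 - <<'E'
from bench import r
import cv2,numpy as np
np.set_printoptions(precision=4,suppress=True)
for n in("scene","side"):
    cv2.imwrite(f"pics/{n}0.png",r.grab_frame(n)); p=r.camera_params(n); print(p)
o=r.get_obs(); print(r.tips_ahead,o)
E
```

```text
{'fx': 412.14857610325026, 'fy': 412.14857610325026, 'cx': 280.87900703345997, 'cy': 203.5667318055858, 'world_from_camera': array([[ 0.8127,  0.4663, -0.3493,  1.0669],
       [ 0.5825, -0.6384,  0.5031, -0.7207],
       [ 0.0116, -0.6124, -0.7905,  1.1858],
       [ 0.    ,  0.    ,  0.    ,  1.    ]])}
{'fx': 393.67976717189293, 'fy': 393.67976717189293, 'cx': 286.34056297966293, 'cy': 213.05934480746444, 'world_from_camera': array([[-0.9841, -0.1286,  0.1222,  0.4496],
       [-0.1772,  0.6793, -0.7121,  0.882 ],
       [ 0.0086, -0.7225, -0.6913,  0.9009],
       [ 0.    ,  0.    ,  0.    ,  1.    ]])}
0.014 {'clock': 0.1, 'joints': array([-0.1081,  0.4778,  0.0224,  1.5564, -0.0115,  1.1093, -0.0831]), 'qvel': array([ 0.0014, -0.0023,  0.0016, -0.0032,  0.0012, -0.    ,  0.0003]), 'tau': array([  0.0057, -59.7765,   1.6144, -28.1953,   0.013 ,   0.005 ,
        -0.    ]), 'tcp_pos': array([ 0.6745, -0.    ,  0.2444]), 'orientation': array([-2.2207, -2.2206,  0.002 ]), 'contact_force': array([0.4759, 0.723 , 0.3682]), 'moment': array([ 0.0409,  0.0112, -0.0054]), 'gripper_force': 0.0, 'grip_width': 0.08527628753439415}
```

View pics/scene0.png

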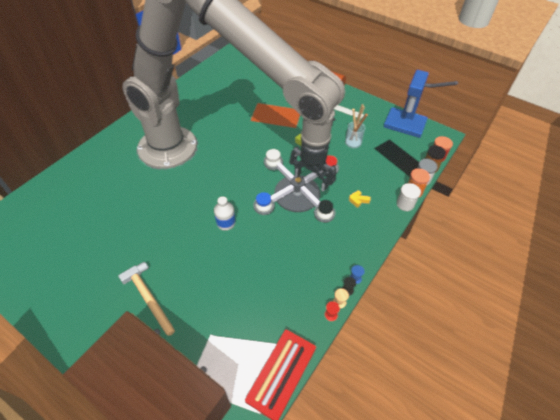

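View pics/side0.png

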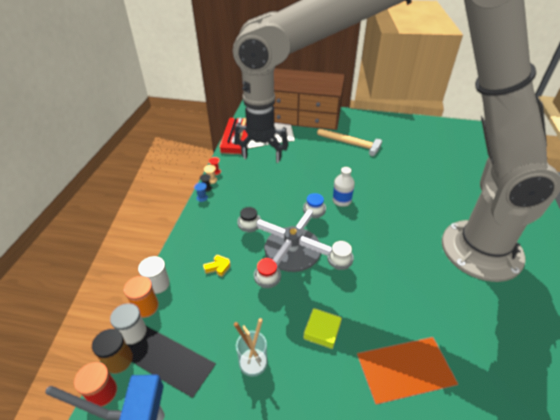

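Both views show the carousel: hub at scene (298,182) and side (292,233). Lids are red (330,163)/(267,268), white (273,157)/(341,250), blue (263,203)/(315,202) and black (325,210)/(249,215). The arrow tip is at about (348,198)/(230,265).

```bash
cat > h.py <<'E'
import cv2,numpy as np
from bench import r
np.set_printoptions(precision=4,suppress=True)
def ray(p,uv):
    T=p["world_from_camera"]; d=T[:3,:3]@[(uv[0]-p["cx"])/p["fx"],(uv[1]-p["cy"])/p["fy"],1]; return T[:3,3],d
def onz(p,uv,z):
    c,d=ray(p,uv); return c+d*(z-c[2])/d[2]
def tri(rs):
    A=0;b=0
    for c,d in rs:
        d=d/np.linalg.norm(d);P=np.eye(3)-np.outer(d,d);A=A+P;b=b+P@c
    return np.linalg.solve(A,b)
def mask(im,col):
    H,S,V=cv2.split(cv2.cvtColor(im,cv2.COLOR_BGR2HSV))
    return {"red":((H<8)|(H>172))&(S>150)&(V>90),"blue":(H>100)&(H<125)&(S>150)&(V>80),"yellow":(H>20)&(H<33)&(S>150)&(V>130),"black":V<45}[col].astype(np.uint8)
def blob(m,seed,w=18):
    x,y=seed; k=np.zeros_like(m);k[y-w:y+w,x-w:x+w]=1
    n,l,s,c=cv2.connectedComponentsWithStats(m*k); i=1+np.argmax(s[1:,4]); return c[i],s[i],l==i
E
python3 - <<'E'
from h import *
S={"red":[(330,163),(267,268)],"blue":[(263,203),(315,202)],"black":[(325,210),(249,215)],"yellow":[(358,199),(217,266)]}
P=[r.camera_params(n) for n in("scene","side")];I=[cv2.imread(f"pics/{n}0.png") for n in("scene","side")]
for k,s in S.items():
    B=[blob(mask(I[i],k),s[i],14 if k=="black" else 18) for i in(0,1)]
    print(k,[(b[0],b[1]) for b in B],tri([ray(P[i],B[i][0]) for i in(0,1)]),[onz(P[i],B[i][0],.083 if k!="yellow" else .016) for i in (0,1)])
    if k=="yellow":
        for i in(0,1):
            ys,xs=np.nonzero(B[i][2]); w=np.array([onz(P[i],q,.016)[:2] for q in zip(xs,ys)])
            u=np.linalg.svd(w-w.mean(0))[2][0]; print("axis",u,np.degrees(np.arctan2(u[1],u[0])),np.sort((w-w.mean(0))@u)[[0,-1]])
print("hub",tri([ray(P[0],(298,182)),ray(P[1],(292,233))]))
print("white",tri([ray(P[0],(273,156)),ray(P[1],(342,248))]))
for n,i,bx in(("scene",0,(220,380,140,240)),("side",1,(190,370,180,300))):
    cv2.imwrite(f"pics/{n}z.png",cv2.resize(I[i][bx[2]:bx[3],bx[0]:bx[1]],None,fx=4.4,fy=4.4))
a=cv2.imread("pics/scenez.png")
E
```

```text
red [(array([330.7816, 160.3333]), array([326, 156,  11,  10,  87], dtype=int32)), (array([266.6302, 266.717 ]), array([258, 258,  19,  18, 265], dtype=int32))] [0.61   0.2519 0.0848] [array([0.6107, 0.2539, 0.083 ]), array([0.6089, 0.25  , 0.083 ])]
blue [(array([262.9527, 198.2635]), array([256, 192,  14,  14, 148], dtype=int32)), (array([314.731 , 199.5848]), array([307, 194,  17,  13, 171], dtype=int32))] [ 0.5174 -0.0366  0.0835] [array([ 0.5167, -0.0363,  0.083 ]), array([ 0.5179, -0.0368,  0.083 ])]Traceback (most recent call last):
  File "<stdin>", line 5, in <module>
  File "h.py", line 18, in blob
    n,l,s,c=cv2.connectedComponentsWithStats(m*k); i=1+np.argmax(s[1:,4]); return c[i],s[i],l==i
                                                       ~~~~~~~~~^^^^^^^^^
    return _wrapfunc(a, 'argmax', axis=axis, out=out, **kwds)
    return bound(*args, **kwds)
ValueError: attempt to get argmax of an empty sequence
```

```bash
sed -i 's/V<45/V<70/' h.py; python3 - <<'E'
from h import *
S={"black":[(325,207),(249,213)],"yellow":[(358,199),(217,266)]}
P=[r.camera_params(n) for n in("scene","side")];I=[cv2.imread(f"pics/{n}0.png") for n in("scene","side")]
for n,i,bx in(("scene",0,(220,380,140,240)),("side",1,(190,370,180,300))):
    cv2.imwrite(f"pics/{n}z.png",cv2.resize(I[i][bx[2]:bx[3],bx[0]:bx[1]],None,fx=4.4,fy=4.4))
for k,s in S.items():
    B=[blob(mask(I[i],k),s[i],14 if k=="black" else 18) for i in(0,1)]
    print(k,[(b[0],b[1]) for b in B],tri([ray(P[i],B[i][0]) for i in(0,1)]),[onz(P[i],B[i][0],.083 if k!="yellow" else .016) for i in (0,1)])
    if k=="yellow":
        for i in(0,1):
            ys,xs=np.nonzero(B[i][2]); w=np.array([onz(P[i],q,.016)[:2] for q in zip(xs,ys)])
            u=np.linalg.svd(w-w.mean(0))[2][0]; c=w.mean(0)-[.5637,.1077]
            print("axis",u,np.degrees(np.arctan2(u[1],u[0])),np.sort((w-w.mean(0))@u)[[0,-1]],"centroid ang",np.degrees(np.arctan2(c[1],c[0])),np.hypot(*c))
print("hub",tri([ray(P[0],(298,180)),ray(P[1],(292,231))]))
print("white",tri([ray(P[0],(273,156)),ray(P[1],(342,248))]))
print("obstacles", onz(P[1],(322,328),.03),onz(P[1],(253,365),0),onz(P[1],(343,200),0.02))
E
```

```text
black [(array([325.3884, 206.4215]), array([319, 201,  13,  12, 121], dtype=int32)), (array([249.0556, 218.0833]), array([242, 215,  14,   6,  36], dtype=int32))] [0.7032 0.0688 0.0701] [array([0.7079, 0.0598, 0.083 ]), array([0.6988, 0.0812, 0.083 ])]
yellow [(array([358.5514, 198.3459]), array([350, 191,  20,  16, 185], dtype=int32)), (array([217.5621, 265.1087]), array([204, 255,  26,  21, 322], dtype=int32))] [0.7626 0.2142 0.0106] [array([0.7641, 0.2099, 0.016 ]), array([0.7606, 0.2182, 0.016 ])]
axis [0.829  0.5593] 34.005665945098066 [-0.0317  0.0387] centroid ang 27.056875802975423 0.22492281516477203
axis [-0.8115 -0.5844] -144.23800433639346 [-0.0381  0.0344] centroid ang 29.263868685657993 0.2257400110920613
hub [0.5654 0.1059 0.079 ]
white [0.4213 0.1474 0.0806]
obstacles [0.4452 0.3701 0.03  ] [0.5942 0.4784 0.    ] [ 0.4295 -0.1233  0.02  ]
```

View pics/sidez.png

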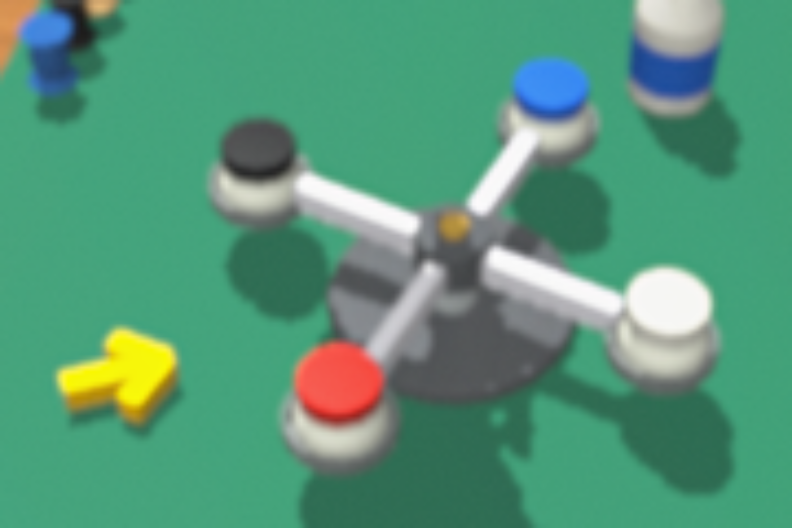

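{"op": "move_arm", "data": {"rows": [3,-0.5,0,5,6,-1,0,10,9,-1.6,0,15,11.1,-2.1,0,17,11.1,-2.1,0,17,11.1,-2.1,0,17], "fingers": 0, "newtons": 20}}

```text
clock: 0.85
tcp_pos: [0.6542, 0.1094, 0.2451]
orientation: [2.525, 1.868, -0.001]
contact_force: [0.1, -0.3, 0.7]
grip_width: -0.0003
gripper_force: 0.0
```

```bash
python3 - <<'E'
from h import *
o=r.get_obs();print(o["clock"],o["tcp_pos"],o["grip_width"],o["qvel"])
p=r.camera_params("wrist");im=r.grab_frame("wrist");cv2.imwrite("pics/w1.png",im);print(p)
E
```

```text
0.85 [0.6542 0.1094 0.2451] -0.0002577312611966776 [ 0.0127 -0.0028  0.0094 -0.0026 -0.0007  0.0004 -0.0049]
{'fx': 333.6930174698983, 'fy': 333.6930174698983, 'cx': 281.2158734099224, 'cy': 206.52403664478095, 'world_from_camera': array([[ 0.9562, -0.279 , -0.0889,  0.6765],
       [-0.2928, -0.9101, -0.2931,  0.1851],
       [ 0.0009,  0.3063, -0.9519,  0.3725],
       [ 0.    ,  0.    ,  0.    ,  1.    ]])}
```

View pics/w1.png

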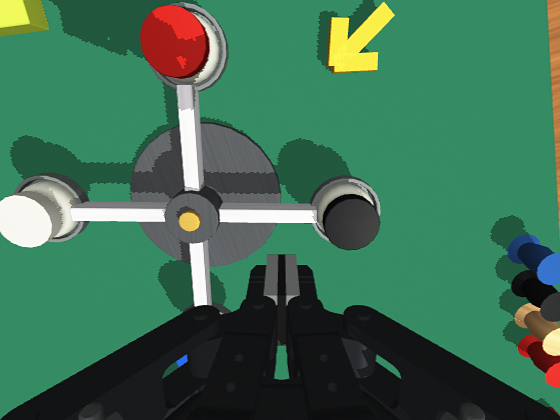

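The wrist view shows the hub knob at (190,220), red lid (175,43), black lid (351,222), white lid (25,222), and the arrow tip at about (331,68). Next I'll compute the angles.

```bash
cat >> h.py <<'E'
def arrow(im,p,seed,w=45):
    _,s,l=blob(mask(im,"yellow"),seed,w)
    ys,xs=np.nonzero(l); W=np.array([onz(p,q,.02)[:2] for q in zip(xs,ys)]); u=np.linalg.svd(W-W.mean(0))[2][0]
    return W,s
E
python3 - <<'E'
from h import *
from scipy.optimize import minimize_scalar
o=r.get_obs();p=r.camera_params("wrist");im=cv2.imread("pics/w1.png")
W,s=arrow(im,p,(358,46));print(s)
hub=onz(p,(190,220),.09)[:2]
red,_,l=blob(mask(im,"red"),(175,43),42)
print("hub",hub,"red raw",onz(p,red,.089), _)
for n,q in dict(black=(351,222),white=(25,222)).items(): print(n,onz(p,q,.089))
k=np.array([.564,.1075])
for c in (hub,k):
    d=W-c; a=np.degrees(np.arctan2(d[:,1],d[:,0])); rr=np.hypot(*d.T)
    print("c",c,"arrow r",rr.min(),rr.max(),"centroid",np.degrees(np.arctan2(*(W.mean(0)-c)[::-1])))
    print(" tip ang",a[rr<rr.min()+.004].mean(),"tail ang",(a[rr>.235].min()+a[rr>.235].max())/2, "head",a.min(),a.max())
    for z in(.084,.089):
        R=onz(p,red,z)[:2]-c; print(" red",z,np.degrees(np.arctan2(R[1],R[0])),np.hypot(*R))
for c in [(179,88),(187,88),(199,88)]:print("spoke pt",c,onz(p,c,.068))
# spoke direction toward black: left/right points on top edge centreline
a=onz(p,(225,214),.068);b=onz(p,(312,213),.068);print("spoke black",a,b,np.degrees(np.arctan2(*(b-a)[:2][::-1])))
x0=W.mean(0)
cv2.imwrite("pics/w1z.png",cv2.resize(im[0:260,140:400],None,fx=2.3,fy=2.3,interpolation=cv2.INTER_CUBIC))
E
```

```text
[ 328    2   67   70 2506]
hub [0.568  0.1096] red raw [0.6099 0.2501 0.089 ] [ 140    5   66   72 3730]
black [0.7063 0.0646 0.089 ]
white [0.4241 0.1515 0.089 ]
c [0.568  0.1096] arrow r 0.18633439784479483 0.2596831956636777 centroid 28.340467653517116
 tip ang 28.34072866995795 tail ang 28.3226785558423 head 19.871997187106025 36.70521996135566
 red 0.084 73.9463601006206 0.14734255566437846
 red 0.089 73.37916650734613 0.1465671845491344
c [0.564  0.1075] arrow r 0.19083531085062294 0.2641836364080212 centroid 28.33636769884302
 tip ang 28.335964095651725 tail ang 28.31292664660073 head 20.037760669694247 36.53279342702427
 red 0.084 72.71740447279689 0.15051544407312098
 red 0.089 72.15605234503919 0.14977137808520113
spoke pt (179, 88) [0.5956 0.2191 0.068 ]
spoke pt (187, 88) [0.6022 0.2171 0.068 ]
spoke pt (199, 88) [0.6121 0.2141 0.068 ]
spoke black [0.5941 0.0996 0.068 ] [0.6747 0.0759 0.068 ] -16.408295070101836
```

View pics/w1z.png

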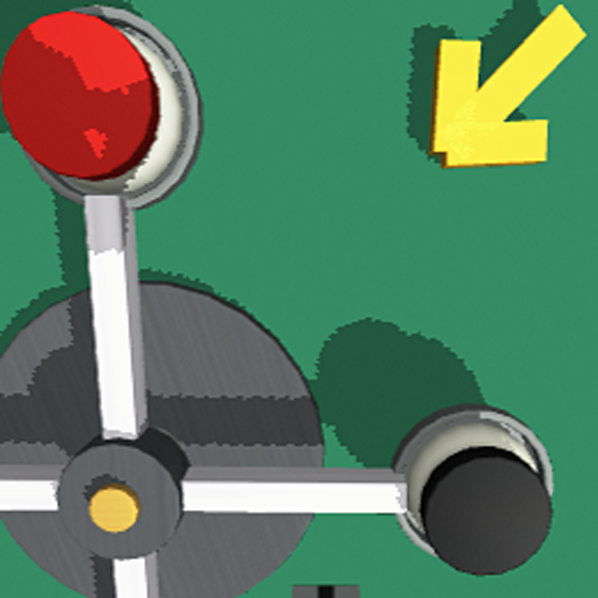

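{"op": "move_arm", "data": {"rows": [0,0,3,0,0,0,7,0,0,0,11,0,0,0,14,0,0,0,16.5,0,0,0,17.9,0,0,0,17.9,0,0,0,17.9,0]}}

```text
clock: 1.9
tcp_pos: [0.6549, 0.1108, 0.0675]
orientation: [2.525, 1.868, 0.003]
contact_force: [0.9, 0.1, -0.5]
grip_width: -0.0001
gripper_force: 0.0
```

```bash
python3 - <<'E'
from h import *
o=r.get_obs();print(r.tips_ahead,o["tcp_pos"],o["contact_force"])
c=np.array([.564,.1075]);p0=np.array([.654,.111])
# commanded path: tool frame at start ex=(cos73,sin73), ey=(cos-17,sin-17)
ex=np.array([np.cos(np.radians(73)),np.sin(np.radians(73))]);ey=np.array([ex[1],-ex[0]])
for off in(.018,):
  for t in np.linspace(0,44,12):
    a=np.radians(-17-t);s=np.array([np.cos(a),np.sin(a)]);n=np.array([-s[1],s[0]])
    d=c+.085*s+off*n-p0;print(round(t),(d@ex*100).round(2),(d@ey*100).round(2))
E
```

```text
0.014 [0.6549 0.1108 0.0675] [ 0.8803  0.0615 -0.4789]
0 -1.17 -0.0
4 -1.76 0.1
8 -2.37 0.16
12 -2.97 0.18
16 -3.58 0.16
20 -4.18 0.1
24 -4.78 -0.01
28 -5.37 -0.15
32 -5.94 -0.34
36 -6.51 -0.57
40 -7.05 -0.84
44 -7.58 -1.14
```

{"op": "move_arm", "data": {"rows": [-0.3,0,0,0,-0.6,0,0,0,-0.85,0,0,0,-1.05,0,0,0,-1.2,0,0,0,-1.35,0.03,0,1,-1.5,0.06,0,2,-1.65,0.08,0,3,-1.8,0.1,0,4,-1.95,0.12,0,5]}}

```text
clock: 3.15
tcp_pos: [0.6496, 0.0921, 0.0663]
orientation: [-2.605, -1.755, -0.0]
contact_force: [1.3, 3.0, -1.2]
grip_width: -0.0001
gripper_force: 1.5
```

{"op": "move_arm", "data": {"rows": [-0.15,0.03,0,1,-0.3,0.05,0,2,-0.45,0.08,0,3,-0.6,0.1,0,4,-0.75,0.12,0,5,-0.9,0.14,0,6,-1.05,0.15,0,7,-1.2,0.17,0,8,-1.35,0.18,0,9,-1.5,0.18,0,10]}}

```text
clock: 4.4
tcp_pos: [0.6456, 0.0773, 0.0663]
orientation: [2.748, 1.521, 0.0]
contact_force: [2.4, 1.6, -1.2]
grip_width: 0.0002
gripper_force: 1.6
```

```bash
cat >> h.py <<'E'
C=np.array([.564,.1075])
def rot():
    for n in("side","wrist"):
        p=r.camera_params(n);im=r.grab_frame(n);cv2.imwrite(f"pics/{n}_{r.get_obs()['clock']:.2f}.png",im)
        m=mask(im,"red")
        nn,l,s,c=cv2.connectedComponentsWithStats(m)
        for i in range(1,nn):
            if s[i,4]>80:
                w=onz(p,c[i],.0845)[:2]-C
                if abs(np.hypot(*w)-.15)<.03: print(n,"red ang",np.degrees(np.arctan2(w[1],w[0])),np.hypot(*w),s[i])
E
python3 - <<'E'
from h import *
rot();o=r.get_obs();print(o["clock"],o["tcp_pos"],o["contact_force"])
E
```

```text
side red ang 58.73346206749446 0.15033371673750784 [247 253  18  16 243]
wrist red ang 53.72584851331317 0.12267277645538213 [  0   0  46  10 312]
4.5 [0.6454 0.077  0.0664] [ 1.5051  0.7193 -0.6019]
```

{"op": "move_arm", "data": {"rows": [-0.15,0.03,0,1,-0.3,0.05,0,2,-0.45,0.08,0,3,-0.6,0.1,0,4,-0.75,0.12,0,5,-0.9,0.14,0,6,-1.05,0.15,0,7,-1.2,0.17,0,8,-1.35,0.18,0,9,-1.5,0.18,0,10]}}

```text
clock: 5.75
tcp_pos: [0.6392, 0.0636, 0.0664]
orientation: [2.871, 1.276, 0.0]
contact_force: [3.5, -0.1, -2.1]
grip_width: -0.0
gripper_force: 1.6
```

{"op": "move_arm", "data": {"rows": [-0.15,0.03,0,1,-0.3,0.05,0,2,-0.45,0.08,0,3,-0.6,0.1,0,4,-0.75,0.12,0,5,-0.9,0.14,0,6,-1.05,0.15,0,7,-1.2,0.17,0,8,-1.35,0.18,0,9,-1.5,0.18,0,10]}}

```text
clock: 7.0
tcp_pos: [0.6304, 0.0513, 0.0664]
orientation: [2.971, 1.021, 0.0]
contact_force: [4.4, 1.2, 1.1]
grip_width: -0.0002
gripper_force: 1.6
```

```bash
python3 - <<'E'
from h import *
rot();o=r.get_obs();print(o["clock"],o["tcp_pos"],o["contact_force"],o["joints"])
E
```

```text
side red ang 38.74473746687174 0.14976514633899177 [236 241  18  16 230]
wrist red ang 33.51108184728059 0.12267426308548826 [  0   0  47   9 288]
7.1 [0.63   0.0512 0.0663] [1.3583 0.1567 1.5743] [-0.3237  0.623   0.1975  1.8029 -0.172   0.733  -0.9425]
```

{"op": "move_arm", "data": {"rows": [-0.15,0.03,0,1,-0.3,0.05,0,2,-0.45,0.08,0,3,-0.6,0.1,0,4,-0.75,0.12,0,5,-0.9,0.14,0,6,-1.05,0.15,0,7,-1.2,0.17,0,8,-1.3,0.18,0,9,-1.4,0.18,0,9.5]}}

```text
clock: 8.35
tcp_pos: [0.6204, 0.0414, 0.0663]
orientation: [-3.045, -0.772, 0.0]
contact_force: [2.6, 0.7, -0.2]
grip_width: -0.0002
gripper_force: 1.5
```

```bash
python3 - <<'E'
from h import *
rot();o=r.get_obs();print(o["clock"],o["tcp_pos"],o["contact_force"])
p=r.camera_params("side");im=r.grab_frame("side")
W,_=arrow(im,p,(217,266),18)
d=W.mean(0)-C;print(np.degrees(np.arctan2(d[1],d[0])))
E
```

```text
side red ang 29.442894834357936 0.149800475333898 [233 235  18  16 225]
wrist red ang 22.65903987209687 0.12334863200243583 [ 13   0  34   7 136]
8.45 [0.6202 0.0412 0.0663] [2.988  0.0071 0.449 ]
30.147897364631124
```

{"op": "move_arm", "data": {"rows": [0.3,0,0,0,0.8,0,0,0,1.2,0,0,0,1.2,0,-3,0,1.2,0,-7,0,1.2,0,-11,0,1.2,0,-15,0,1.2,0,-18,0,1.2,0,-18,0,1.2,0,-18,0]}}

```text
clock: 9.75
tcp_pos: [0.6305, 0.0472, 0.2454]
orientation: [-3.045, -0.773, 0.002]
contact_force: [-0.4, -0.2, 0.7]
grip_width: -0.0002
gripper_force: 0.0
```

```bash
python3 - <<'E'
from h import *
o=r.get_obs();print(o["clock"],o["tcp_pos"])
p=r.camera_params("wrist");im=r.grab_frame("wrist");cv2.imwrite("pics/w2.png",im)
n,l,s,c=cv2.connectedComponentsWithStats(mask(im,"red"))
for i in range(1,n):
    if s[i,4]>600:
        w=onz(p,c[i],.087)[:2]-C;print("red",c[i],s[i],np.degrees(np.arctan2(w[1],w[0])),np.hypot(*w))
n,l,s,c=cv2.connectedComponentsWithStats(mask(im,"yellow"))
for i in range(1,n):
    if s[i,4]>600:
        w=onz(p,c[i],.02)[:2]-C;print("yel",c[i],s[i],np.degrees(np.arctan2(w[1],w[0])),np.hypot(*w))
rot()
E
```

```text
9.75 [0.6305 0.0472 0.2454]
red [173.7543  42.6297] [ 140    6   69   73 3862] 28.38979206027458 0.14973859685697724
side red ang 29.205585306918273 0.1495137941416358 [233 235  18  16 225]
wrist red ang 28.67044765313615 0.1500983148709198 [ 139    5   70   73 3902]
```

View pics/w2.png

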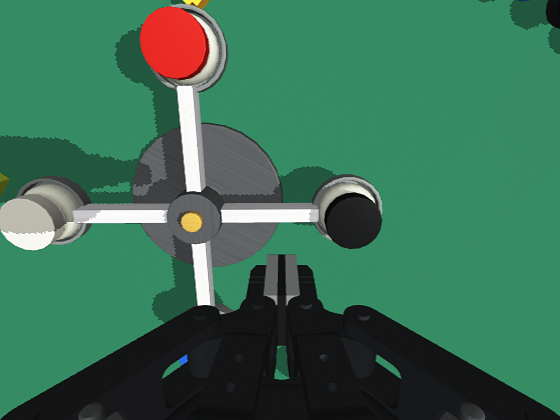

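The wrist view shows the red lid at (174,43), with the arrow partly cut off right behind it at (195,2). I'll move the camera outwards to see both in one picture.

{"op": "move_arm", "data": {"rows": [2,0,-1,0,5,0,-2,0,7,0,-3,0,7,0,-3,0,7,0,-3,0]}}

```text
clock: 10.52
tcp_pos: [0.6916, 0.0798, 0.2751]
orientation: [3.045, 0.772, -0.004]
contact_force: [0.9, -0.2, -0.5]
grip_width: 0.0
gripper_force: 0.0
```

```bash
python3 - <<'E'
from h import *
o=r.get_obs();print(o["clock"],o["tcp_pos"])
p=r.camera_params("wrist");im=r.grab_frame("wrist");cv2.imwrite("pics/w3.png",im)
for col,z in(("red",.087),("yellow",.02)):
  n,l,s,c=cv2.connectedComponentsWithStats(mask(im,col))
  for i in range(1,n):
    if s[i,4]>300:
        w=onz(p,c[i],z)[:2]-C;print(col,c[i],s[i],np.degrees(np.arctan2(w[1],w[0])),np.hypot(*w))
E
```

```text
10.525 [0.6916 0.0798 0.2751]
red [190.0667 129.4319] [ 162  102   57   57 2533] 28.426542832113594 0.1503699003169909
yellow [201.928   51.4023] [ 171    9   64   77 2180] 28.136071760506034 0.2245682376919583
yellow [  7.754  242.2634] [  0 219  25  56 691] 116.93082570701714 0.25713148794163976
```

View pics/w3.png

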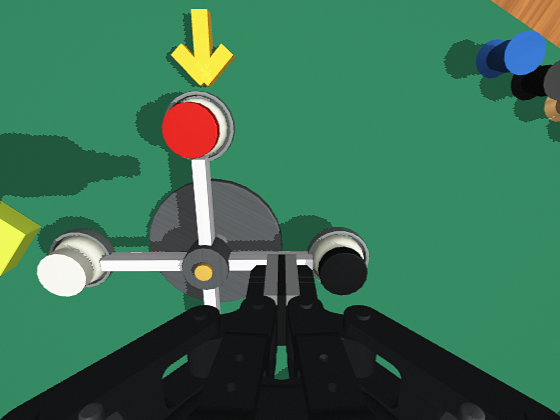

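The picture shows the arrow tip at (205,86) pointing straight at the red pot's tray and spoke. Red is at 28.4° and the arrow at 28.1–28.3°. All the pots are upright and the arm is clear, so I'm handing in.

```bash
python3 -c "
from bench import r
print(r.hand_in())"
```

```text
the job is handed in; nothing more can be done
None
```

The carousel is turned so the red-lidded pot stands at the arrow tip, about 0.3° off by the last wrist picture; all pots stayed upright in their trays, the carousel is still, the arm is clear, and the job is handed in.

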